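# Vent-set a bottle cap for the autoclave

## Robot

A 7-joint arm with a two-finger parallel gripper is mounted at the origin on a cart in front of the work surface, level with it; the furniture and walls round the work are solid. World frame = base frame: x ahead of the robot, y to its left, z up, the work surface at z = 0. Lengths are in m, angles in rad, forces in N, time in s.
With the tool pointing down it reaches from about 0.425 to 0.925 m from the base axis. Payload 6.8 kg.
Tool frame: the origin (TCP) lies at the very end of the fingers, on their centre line; the grasp point (between the pads) lies 19 mm behind it; z points along the fingers, y is the line along which they close (so a half turn about z gives the same grasp; the last joint's range is limited). The gripper opens to 85 mm and grips with 20 to 120 N. Pads are 22 mm wide; open, the fingers measure 114 mm over their backs; the gripper's body (76 mm by 85 mm) begins 54 mm behind the grasp point. The pads swing forward as they close: fully open they stand 13 mm farther back than shut.
Start: joints at [-1.292, 0.477, 0.022, 1.555, -0.011, 1.109, -0.083], TCP at [0.255, 0.625, 0.211] pointing down, gripper open.
Joint ranges: [-2.96, 2.96], [-0.34, 2.1], [-1.41, 1.46], [0.24, 2.44], [-1.37, 4.51], [0.17, 1.92], [-2.96, 2.96]. Speed limits (rad/s): [2.39, 2.39, 3.14, 3.14, 3.14, 3.14, 3.14].

## Interface

Orientations are given as a rotation vector (axis times angle).
In Python, from bench import get_obs, grab_frame, hand_in gives the robot as it stands.
- The arm moves only by the tool drive_tool, never from a script. Its argument "rows" is a list of rows, each an object with "offset": the shift along the tool's x, y, z as a fraction of full scale, a list of three; "rotation": the turn, a rotation vector about the tool's x, y, z as a fraction of full scale, a list of three; "claw": the opening, from 0 (shut) to 1 (fully open). In form: [{"offset": [tx, ty, tz], "rotation": [wx, wy, wz], "claw": claw}, ...]. A call has 1 to 20 rows; each row is the pose to reach, as a shift and turn from the pose commanded when the call began, along the tool's axes at that moment; what a row does not reach only later rows make up. Full scale, the value 1, is 0.15 m for a shift and 2 rad for a turn. A row lasts 1/12 s, in which the tool goes at most 41.7 mm and 7.16 degrees, less where a joint would pass 70% of its speed; a pose out of reach is approached as far as the arm can. A call with a number of a shift or a turn outside -1 to 1 is refused whole. A call with a gripper value outside its range is refused whole. The fingers move at their own pace and stop on an object; "force" is the grip in N (left out, the last holds). Time passes only in rows, so rows that repeat a pose let the fingers close. It gives the time, the measured TCP pose, the force, the opening and the grip force at its end, in the units of the state.
- get_obs(): the state, without advancing time (a new reading comes with each control period).
- grab_frame(name): name is "scene" or "top" or "wrist"; returns a dict with "frame" (400x640x3 uint8, red, green, blue), "z_map" (400x640 float32, m along the optical axis (not along the pixel's ray), 0 where there is no reading), "vfov" (degrees; the focal length in pixels is half the picture's height over the tangent of half this angle, whatever the lens; pixels are square), "cx", "cy" (the principal point, pixels), "R" (3x3) and "t" (3): a world point X has camera coordinates R X + t. Camera axes: x right, y down, z forward; pixel columns grow to the right and rows downward; lengths in m; the calibration is good to about 2 mm. A picture is of the moment at which its call begins.
- hand_in(): hands the job in; it is judged then, once.
The state is a dict: "clock": time; "joints": joint angles; "qvel": joint speeds; "tau": joint torques, N m; "tcp_pos": TCP position; "orientation": TCP orientation; "contact_force": force on the tool from outside, world axes, zero at the start; "moment": the same for the moment, N m; "grip_width": finger opening in m; "gripper_force": force on a finger pad.
Only numpy, scipy, OpenCV 4.12 (cv2) and the standard library are available. Lean on these libraries where they do the work, as an engineer would, in place of code of your own. Each camera call takes 0.05 s, during which the arm holds its last target. There are 200 camera calls.

## Task

Get the square white bottle ready for the autoclave: lift it by its cap and set it upright and fully down in the square pocket of the raised metal stand. There, screw the cap clockwise until it bottoms out, then back it off a quarter turn so that the bottle can vent, and finish while still gripping the cap there: do not let go at the end. Keep the bottle upright throughout and do not push the other things on the bench about.

Things in the scene. Friction and masses are not known exactly. Their poses are not given: they have to be found in the camera images.
- bottle: loose upright white plastic bottle, 0.15 to 0.31 kg; square body 46 x 46 mm up to 62 mm (lowest 6 mm narrower: 41 x 41), rounded shoulder to 73 mm, then a round neck 28 mm across carrying the grey screw cap. Origin: centre of the underside; z up, x and y square to the sides (quarter turns look and fit the same)
- cap: grey ribbed round screw cap, 38 mm across, 28 mm tall, a low bar 30 x 5 x 3 mm across its top along its x axis. Never leaves the bottle. Origin: centre of its lower rim, 82 mm above the bottle's underside when screwed home; z up. A firm pinch (30 N) on it lifts the whole bottle; thread friction (0.06 N m) keeps cap and bottle from turning on each other meanwhile
- cap_top (a point): centre of the cap's flat top (under the bar), 28 mm above cap's origin
- cap_turn (a joint): how far the cap is unscrewed, rad: 0 is bottomed out (hard stop), positive is counter-clockwise seen from above. Starts 1.9 to 3.3; other stop at 4.4. The cap rises 3 mm for a full turn of unscrewing and stays where it is left
- bottle_foot (a point): centre of the bottle's underside
- stand: fixed aluminium bottle stand: foot plate 104 x 104 x 8 mm, stem 38 mm thick, head 76 x 76 mm from 34 to 60 mm above the bench. In the head's top a square pocket 49 x 49 mm, 16 mm deep, mouth chamfered, takes the bottle's foot and keeps it from turning. Origin: centre of the underside, on the bench; z up, x and y along the pocket's sides
- pocket (a point): centre of the pocket's floor, 44 mm above the bench
- lancet_box: loose small carton 48 x 75 x 40 mm, white and green, a bystander; origin at the centre of the underside
- timer: loose white bench timer 64 x 66 x 18 mm, a bystander; origin at the centre of the underside
- slide_packet: loose small white and blue carton 31 x 83 x 57 mm, a bystander; origin at the centre of the underside
- forceps: loose steel forceps 132 x 18 x 10 mm, a bystander; origin at the centre of the underside
There are look-alikes about, which are no part of the job. Leave any yellow look-alike of the bottle alone.

How it is judged:
On the way, in this order (a step that is already met when the one before it is completed fails the run):
1. the bottle stands fully down in the stand's pocket (horizontal distance between bottle_foot and pocket below 0.006 m and z of bottle_foot in the frame of pocket below 0.004 m and angle between bottle's own z axis and vertical below 0.08 rad), for 0.2 s.
2. the cap is bottomed out (within 0.1 rad of its stop) with the bottle in the pocket (value of joint cap_turn below 0.1 rad and horizontal distance between bottle_foot and pocket below 0.006 m and z of bottle_foot in the frame of pocket below 0.006 m), for 0.1 s.
At the end, for the whole second after the job is handed in: The cap stands still a quarter turn (90 degrees, give or take 25) back from its stop, the fingers still grip it with more than 4 N, and the bottle stands upright (within 0.08 rad) and fully down in the pocket (foot within 6 mm of its centre and 4 mm of its floor) (all of step 1 and value of joint cap_turn between 1.13 and 2.01 rad and velocity of joint cap_turn between -0.1 and 0.1 rad/s and contact force between the fingers and cap above 4 N and distance between the grasp point and cap_top below 0.045 m and linear speed of bottle below 0.02 m/s); the arm keeps its last pose, push and grip.
It fails at once if the bottle is tipped over 30 degrees (angle between bottle's own z axis and vertical above 0.52 rad).
It fails at once if a loose bystander is pushed more than 3 cm (distance of any of lancet_box, timer, slide_packet, forceps from where it was at the start of the episode above 0.03 m).
It also fails if it takes over 51 s, if anything falls off the work surface, if the arm or the gripper's body presses on something with over 40 N, if the wrist force passes 120 N, or if a joint passes its speed limit or range.

## Working session

There is one attempt and no reset: what is moved stays moved. The work goes in short steps, Python scripts to look and compute and a tool call to move; the robot and the scene stay as the last step left them, time stands still between calls to the robot, and variables do not carry over. Pictures are saved under pics/ and viewed, at most 10 in all, crops included, and the job is handed in when it is done.

Besides the shell and the picture viewer there is one more tool, called after ">>>" as name(argument=value, ...), one argument or row to a line, values as JSON. drive_tool: Moves the arm, as the interface text tells. Its arguments: {"type":"object","properties":{"rows":{"type":"array","items":{"type":"object","properties":{"offset":{"type":"array","items":{"type":"number"}},"rotation":{"type":"array","items":{"type":"number"}},"claw":{"type":"number"}}}},"force":{"type":"number"}},"required":["rows"]}

```bash
mkdir -p pics
cat > h.py <<'E'
import numpy as np, cv2
from bench import get_obs, grab_frame
def world(f):
    z=f["z_map"]; h,w=z.shape; F=h/2/np.tan(np.radians(f["vfov"])/2)
    u,v=np.meshgrid(np.arange(w),np.arange(h))
    P=np.stack([(u-f["cx"])/F*z,(v-f["cy"])/F*z,z],-1)
    return (P-np.array(f["t"]))@np.array(f["R"])
def save(img,n,s=1): cv2.imwrite("pics/"+n,cv2.resize(img[...,::-1],None,fx=s,fy=s,interpolation=cv2.INTER_CUBIC))
E
python3 - <<'E'
from h import *
o=get_obs(); print({k:np.round(v,3) for k,v in o.items()})
for n in("scene","top"):
    f=grab_frame(n); save(f["frame"],n+"1.png",1.25); np.savez(n+".npz",**f); print(n,f["vfov"],np.round(f["R"],2).tolist(),f["t"])
E
```

```text
{'clock': np.float64(0.0), 'joints': array([-1.292,  0.478,  0.022,  1.556, -0.011,  1.109, -0.083]), 'qvel': array([-0.001,  0.001, -0.001, -0.002,  0.002, -0.001, -0.002]), 'tau': array([-0.0000e+00, -5.9644e+01,  1.6080e+00, -2.8119e+01,  1.2000e-02,
        9.0000e-03, -0.0000e+00]), 'tcp_pos': array([0.254, 0.625, 0.21 ]), 'orientation': array([-6.040e-01, -3.083e+00,  3.000e-03]), 'contact_force': array([ 0.363,  0.245, -0.693]), 'moment': array([-0.012, -0.027,  0.018]), 'gripper_force': np.float64(0.0), 'grip_width': np.float64(0.085)}
scene 49.12130098051779 [[0.6, -0.8, 0.02], [-0.48, -0.38, -0.79], [0.64, 0.46, -0.61]] [-0.32747215  0.34517563  0.59003657]
top 45.31738609448782 [[-0.02, -1.0, -0.0], [-0.98, 0.02, -0.21], [0.21, -0.0, -0.98]] [-0.00980376  0.55600274  0.88505129]
```

View pics/scene1.png

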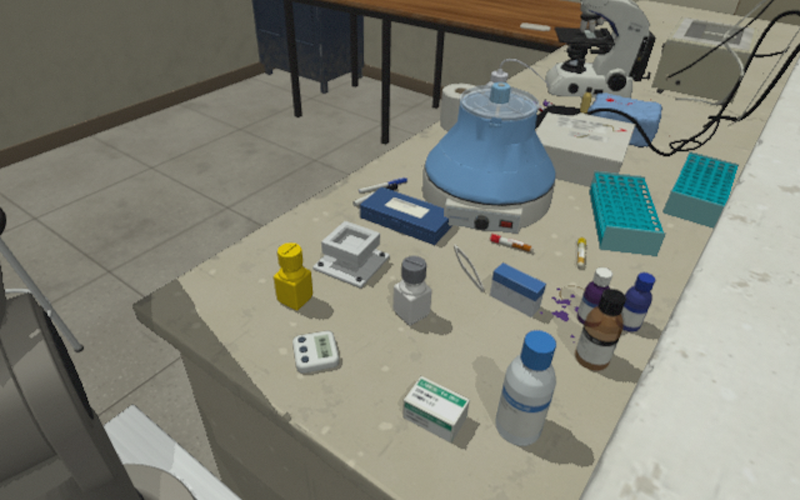

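View pics/top1.png

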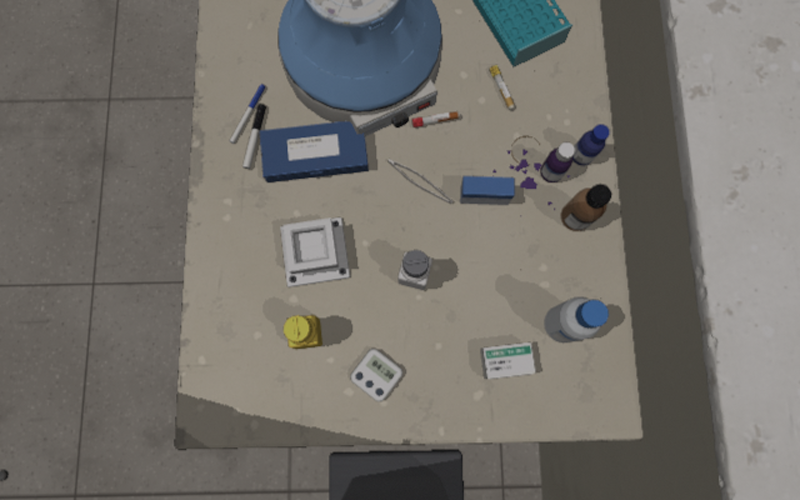

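Candidates: white square bottle with a grey cap (scene 412,290; top 415,265), the yellow look-alike (scene 292,275; top 302,331), and a round white bottle with a blue cap (scene 527,390; top 580,318). By the description it is the first. The stand is at scene (352,250), top (314,250).

Run:
```python
from h import *
L={n:dict(np.load(n+".npz")) for n in("scene","top")}
W={n:world(L[n]) for n in L}
T=L["top"]["frame"]; a=T[185:235,305:355]; b=T[165:235,215:290]
save(np.hstack([cv2.resize(a,(400,400),interpolation=cv2.INTER_CUBIC),cv2.resize(b,(400,400),interpolation=cv2.INTER_CUBIC)]),"crop1.png")
def pts(n,r,c): return W[n][r[0]:r[1],c[0]:c[1]].reshape(-1,3)
def circ(P): 
    (x,y),r=cv2.minEnclosingCircle(P[:,:2].astype(np.float32)); return np.round([x,y,r],4)
for n,r,c in(("top",(185,240),(300,365)),("scene",(195,265),(300,355))):
    P=pts(n,r,c); P=P[P[:,2]>0.005]
    print(n,"zmax",np.percentile(P[:,2],[99.5,98,95,90]).round(4), np.histogram(P[:,2],bins=np.arange(0,.13,.01))[0])
    t=np.percentile(P[:,2],99); C=P[P[:,2]>t-.008]; print("cap",len(C),circ(C),C.mean(0).round(4), np.median(C,0).round(4))
    B=P[(P[:,2]<.06)]; print("body",cv2.minAreaRect(B[:,:2].astype(np.float32)))
for n,r,c in(("top",(165,235),(215,290)),("scene",(170,235),(245,320))):
    P=pts(n,r,c); H=P[(P[:,2]>.054)&(P[:,2]<.067)]; print(n,"head",len(H),np.median(H[:,2]),cv2.minAreaRect(H[:,:2].astype(np.float32)))
    F=P[(P[:,2]>.004)&(P[:,2]<.013)]; print("foot",cv2.minAreaRect(F[:,:2].astype(np.float32)))
    m=H[:,:2].mean(0); Q=P[np.hypot(*(P[:,:2]-m).T)<.02]; print("pocket floor z",np.median(Q,0).round(4))
# neighbors
for nm,r,c in(("forceps",(125,165),(308,365)),("slide",(138,164),(366,416)),("timer",(278,322),(280,325)),("lancet",(272,305),(385,430)),("yellow",(248,280),(225,260)),("navy",(96,146),(206,296))):
    P=pts("top",r,c);P=P[P[:,2]>.006]; print(nm,P.min(0).round(3),P.max(0).round(3))
```

```text
top zmax [0.9805 0.1177 0.1156 0.1143] [ 72  15  16  16  20  35 165  20   7  18  50 299]
cap 11 [ 3.617e-01 -2.000e-02  1.000e-04] [ 0.3617 -0.02    0.9805] [ 0.3617 -0.02    0.9805]
body ((0.5463429093360901, -0.04615296423435211), (0.13222181797027588, 0.11157649755477905), 88.71858215332031)
scene zmax [0.6418 0.1144 0.1121 0.1109] [114 115 107 114 114 120 194  77  43  74  99 178]
cap 20 [-1.740e-02 -4.028e-01  1.000e-04] [-0.0174 -0.4028  0.6418] [-0.0174 -0.4028  0.6418]
body ((0.5694004893302917, 0.021150164306163788), (0.20757842063903809, 0.0545663945376873), 60.21778869628906)
top head 918 0.06122172467742085 ((0.5736271142959595, 0.12119908630847931), (0.07679615914821625, 0.07626374065876007), 7.7665910720825195)
foot ((0.5780600309371948, 0.1210072934627533), (0.15718866884708405, 0.14800359308719635), 89.1976547241211)
pocket floor z [0.5732 0.121  0.0457]
scene head 592 0.05979887245186081 ((0.555637776851654, 0.07468961179256439), (0.16527143120765686, 0.16233018040657043), 23.59029769897461)
foot ((0.614672064781189, 0.12863564491271973), (0.19551049172878265, 0.1106545552611351), 11.588662147521973)
pocket floor z [0.5635 0.1096 0.0123]
forceps [ 0.362 -0.113  0.006] [ 0.732 -0.001  0.98 ]
slide [ 0.362 -0.217  0.006] [ 0.706 -0.02   0.98 ]
timer [ 0.331 -0.02   0.006] [0.413 0.062 0.98 ]
lancet [ 0.359 -0.232  0.006] [ 0.419 -0.02   0.98 ]
yellow [ 0.362 -0.02   0.006] [0.462 0.171 0.98 ]
navy [ 0.362 -0.02   0.006] [0.809 0.221 0.98 ]
```

View pics/crop1.png

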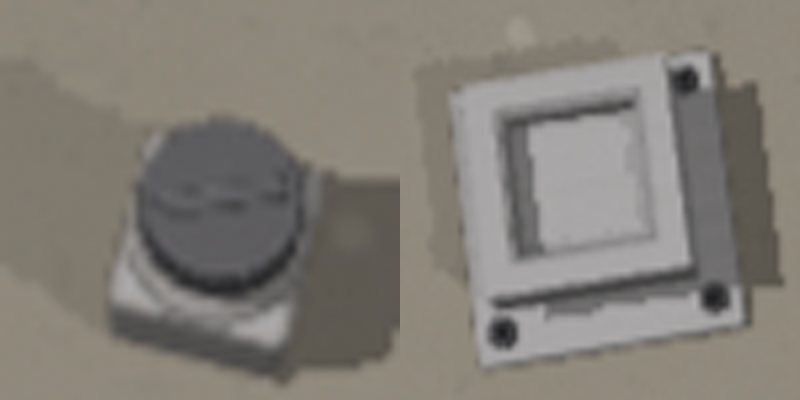

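Run:
```python
from h import *
from scipy.spatial.transform import Rotation as Ro
L={n:dict(np.load(n+".npz")) for n in("scene","top")}
def P_(n,r,c):
    f=L[n]; P=world(f)[r[0]:r[1],c[0]:c[1]]; return P[f["z_map"][r[0]:r[1],c[0]:c[1]]>0]
R=lambda Q: cv2.minAreaRect(Q[:,:2].astype(np.float32))
for n,r,c in(("top",(185,240),(300,365)),("scene",(195,265),(300,355))):
    P=P_(n,r,c); C=P[(P[:,2]>.108)&(P[:,2]<.122)]
    print(n,"cap",len(C),np.median(C[:,2]),cv2.minEnclosingCircle(C[:,:2].astype(np.float32)),R(C),C.mean(0))
    B=P[(P[:,2]>.010)&(P[:,2]<.066)]; print(" body",len(B),R(B))
P=P_("scene",(170,235),(245,320))
H=P[(P[:,2]>.055)&(P[:,2]<.064)&(P[:,0]>.5)&(P[:,0]<.65)&(P[:,1]>.06)&(P[:,1]<.18)]; print("head scene",R(H),np.median(H[:,2]))
for nm,r,c in(("forceps",(125,165),(308,365)),("slide",(138,164),(366,416)),("timer",(278,322),(280,325)),("yellow",(248,280),(225,260)),("navy",(96,146),(206,296))):
    P=P_("top",r,c);P=P[P[:,2]>.006]; print(nm,P.min(0).round(3),P.max(0).round(3))
o=get_obs(); print(Ro.from_rotvec(o["orientation"]).as_matrix().round(3))
```

```text
top cap 327 0.11258263096203484 ((0.5318653583526611, -0.043728701770305634), 0.019439853727817535) ((0.5313844084739685, -0.04334446042776108), (0.03717010095715523, 0.035708434879779816), 87.65135192871094) [ 0.53156808 -0.04364063  0.11274276]
 body 212 ((0.5318121314048767, -0.04330194741487503), (0.04554226994514465, 0.045924365520477295), 74.64629364013672)
scene cap 204 0.111115215974775 ((0.5320215225219727, -0.043671704828739166), 0.020488519221544266) ((0.5315777659416199, -0.04477659985423088), (0.03681701421737671, 0.03755810484290123), 80.46344757080078) [ 0.52991383 -0.04567308  0.1113558 ]
 body 684 ((0.5616607069969177, 0.015576936304569244), (0.18903237581253052, 0.05308105796575546), 63.4894905090332)
head scene ((0.5735721588134766, 0.1199982687830925), (0.07937129586935043, 0.0786719024181366), 7.669466495513916) 0.05984279563618541
forceps [ 0.653 -0.113  0.006] [ 0.732 -0.001  0.014]
slide [ 0.648 -0.217  0.006] [ 0.706 -0.121  0.064]
timer [ 0.331 -0.02   0.006] [0.413 0.062 0.024]
yellow [0.413 0.107 0.006] [0.462 0.171 0.118]
navy [0.697 0.025 0.006] [0.809 0.221 0.067]
[[-0.926  0.377 -0.001]
 [ 0.377  0.926 -0.002]
 [-0.    -0.002 -1.   ]]
```

The crop confirms a grey cap on a white square body. The bottle is at (0.532, -0.044) with yaw -15.3°, cap top z 0.111. The stand is at (0.5735, 0.1205), yaw +7.7°. Sizes and heights match the given ones.

>>> drive_tool(
  rows=[
    {"offset":[-0.2,-0.2,0],"rotation":[0,0,0],"claw":1},
    {"offset":[-0.4,-0.4,0],"rotation":[0,0,0],"claw":1},
    {"offset":[-0.6,-0.6,0],"rotation":[0,0,0],"claw":1},
    {"offset":[-0.85,-0.86,0],"rotation":[0,0,0],"claw":1},
    {"offset":[-0.85,-0.86,0],"rotation":[0,0,0],"claw":1},
    {"offset":[-0.85,-0.86,0],"rotation":[0,0,0],"claw":1},
  ],
  force=50,
)

```text
clock: 0.6
tcp_pos: [0.3269, 0.4527, 0.2111]
orientation: [0.614, 3.08, -0.004]
contact_force: [0.3, 0.2, -0.5]
grip_width: 0.0858
gripper_force: 0.0
```

>>> drive_tool(
  rows=[
    {"offset":[-0.2,-0.2,0],"rotation":[0,0,0],"claw":1},
    {"offset":[-0.4,-0.4,0],"rotation":[0,0,0],"claw":1},
    {"offset":[-0.6,-0.6,0],"rotation":[0,0,0],"claw":1},
    {"offset":[-0.85,-0.86,0],"rotation":[0,0,0],"claw":1},
    {"offset":[-0.85,-0.86,0],"rotation":[0,0,0],"claw":1},
    {"offset":[-0.85,-0.86,0],"rotation":[0,0,0],"claw":1},
  ],
)

```text
clock: 1.1
tcp_pos: [0.3951, 0.2866, 0.2112]
orientation: [0.613, 3.081, -0.002]
contact_force: [-0.2, 0.2, -0.5]
grip_width: 0.0854
gripper_force: 0.0
```

```bash
cat >> h.py <<'E'
from scipy.spatial.transform import Rotation as Ro
def go(xyz,psi):  # fractions for next call
    o=get_obs(); M=Ro.from_rotvec(o["orientation"]).as_matrix(); p=o["tcp_pos"]
    cur=np.degrees(np.arctan2(M[1,0],M[0,0])); d=(np.array(xyz)-p)
    G=np.array([[np.cos(np.radians(psi)),np.sin(np.radians(psi)),0],[np.sin(np.radians(psi)),-np.cos(np.radians(psi)),0],[0,0,-1]])
    print("t",o["clock"],"p",p.round(4),"psi",cur.round(2),"tilt",M[:,2].round(4),"J",o["joints"].round(2))
    print(" F",o["contact_force"].round(1),"m",o["moment"].round(2),"w",o["grip_width"].round(4),"gf",o["gripper_force"].round(1))
    print(" off",(M.T@d/.15).round(3),"rot",(Ro.from_matrix(M.T@G).as_rotvec()/2).round(3))
E
python3 -c "
from h import *
go([.532,-.0436,.21],177)"
```

```text
t 1.1 p [0.3951 0.2866 0.2112] psi 157.5 tilt [ 3.e-04 -1.e-03 -1.e+00] J [-0.89  0.17  0.15  2.   -0.03  0.98  0.45]Traceback (most recent call last):
  File "<string>", line 3, in <module>
    go([.532,-.0436,.21],177)
    ~~^^^^^^^^^^^^^^^^^^^^^^^
  File "h.py", line 15, in go
    print(" F",o["contact_force"].round(1),"m",o["moment"].round(2),"w",o["grip_width"].round(4),"gf",o["gripper_force"].round(1))
                                                                        ^^^^^^^^^^^^^^^^^^^^^
AttributeError: 'float' object has no attribute 'round'
```

```bash
sed -i 's/o\["grip_width"\].round(4)/round(float(o["grip_width"]),4)/; s/o\["gripper_force"\].round(1)/round(float(o["gripper_force"]),1)/' h.py
python3 -c "
from h import *
go([.532,-.0436,.21],190)"
```

```text
t 1.1 p [0.3951 0.2866 0.2112] psi 157.5 tilt [ 3.e-04 -1.e-03 -1.e+00] J [-0.89  0.17  0.15  2.   -0.03  0.98  0.45]
 F [-0.2  0.2 -0.5] m [ 0.    0.01 -0.02] w 0.0854 gf 0.0
 off [-1.686 -1.684  0.01 ] rot [-0.001  0.    -0.284]
```

>>> drive_tool(
  rows=[
    {"offset":[-0.2,-0.2,0],"rotation":[0,0,0],"claw":1},
    {"offset":[-0.4,-0.4,0],"rotation":[0,0,0],"claw":1},
    {"offset":[-0.6,-0.6,0],"rotation":[0,0,0],"claw":1},
    {"offset":[-0.85,-0.85,0],"rotation":[0,0,0],"claw":1},
    {"offset":[-0.85,-0.85,0],"rotation":[0,0,0],"claw":1},
  ],
)

```text
clock: 1.52
tcp_pos: [0.4655, 0.1199, 0.2114]
orientation: [0.61, 3.08, -0.002]
contact_force: [-0.1, 0.6, -0.3]
grip_width: 0.0853
gripper_force: 0.0
```

>>> drive_tool(
  rows=[
    {"offset":[-0.2,-0.2,0],"rotation":[0,0,-0.05],"claw":1},
    {"offset":[-0.4,-0.4,0],"rotation":[0,0,-0.1],"claw":1},
    {"offset":[-0.6,-0.6,0],"rotation":[0,0,-0.15],"claw":1},
    {"offset":[-0.8,-0.8,0],"rotation":[0,0,-0.2],"claw":1},
    {"offset":[-0.83,-0.83,0],"rotation":[0,0,-0.25],"claw":1},
    {"offset":[-0.83,-0.83,0],"rotation":[0,0,-0.284],"claw":1},
    {"offset":[-0.83,-0.83,0],"rotation":[0,0,-0.284],"claw":1},
    {"offset":[-0.83,-0.83,0],"rotation":[0,0,-0.284],"claw":1},
  ],
)

```text
clock: 2.18
tcp_pos: [0.5323, -0.0364, 0.2108]
orientation: [0.284, -3.128, -0.001]
contact_force: [-0.7, 0.1, 0.2]
grip_width: 0.0854
gripper_force: 0.0
```

Run:
```python
from h import *
go([.532,-.0436,.080],190)
f=grab_frame("wrist"); save(f["frame"],"w1.png")
P=world(f); P=P[f["z_map"]>0]
P=P[(abs(P[:,0]-.532)<.06)&(abs(P[:,1]+.044)<.06)]
C=P[(P[:,2]>.108)&(P[:,2]<.125)]; print(len(C),C.mean(0),cv2.minEnclosingCircle(C[:,:2].astype(np.float32)),np.median(C[:,2]))
for lo,hi in((.01,.066),(.055,.066)):
    B=P[(P[:,2]>lo)&(P[:,2]<hi)]; print(len(B),len(B) and cv2.minAreaRect(B[:,:2].astype(np.float32)))
```

```text
t 2.1833 p [ 0.5323 -0.0364  0.2108] psi -169.61 tilt [-4.e-04  7.e-04 -1.e+00] J [-0.32  0.25  0.32  1.91 -0.09  1.    1.8 ]
 F [-0.7  0.1  0.2] m [0.02 0.05 0.03] w 0.0854 gf 0.0
 off [ 0.01  -0.048  0.872] rot [ 0.    -0.     0.003]
1077 [ 0.53017014 -0.04610403  0.11142242] ((0.531019389629364, -0.046082012355327606), 0.01898467354476452) 0.11122772236305434
592 ((0.5305613875389099, -0.04580555111169815), (0.04621927812695503, 0.045169223099946976), 74.61117553710938)
386 ((0.5306466817855835, -0.04583590477705002), (0.04605613276362419, 0.045167598873376846), 74.33223724365234)
```

View pics/w1.png

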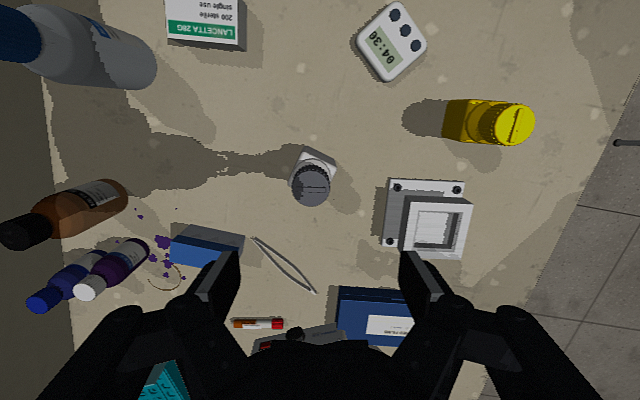

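The wrist view shows the grey cap at about (312,185) between the open fingers, and the stand at (437,228). The area is clear.

Run:
```python
from h import *
f=grab_frame("wrist")
P=world(f); P=P[f["z_map"]>0]
H=P[(abs(P[:,0]-.5735)<.06)&(abs(P[:,1]-.12)<.06)&(P[:,2]>.055)&(P[:,2]<.065)]
print(cv2.minAreaRect(H[:,:2].astype(np.float32)),np.median(H[:,2]))
go([.5313,-.0448,.080],190)
```

```text
((0.5726301074028015, 0.11884865909814835), (0.07717297971248627, 0.07726563513278961), 7.89777946472168) 0.0600891986318072
t 2.2833 p [ 0.5319 -0.0362  0.211 ] psi -169.55 tilt [-4.e-04  6.e-04 -1.e+00] J [-0.32  0.25  0.32  1.91 -0.09  1.    1.8 ]
 F [ 0.  -1.2 -0.4] m [-0.03  0.01  0.03] w 0.0858 gf 0.0
 off [ 0.014 -0.056  0.873] rot [ 0.    -0.     0.004]
```

>>> drive_tool(
  rows=[
    {"offset":[0.014,-0.056,0.15],"rotation":[0,0,0],"claw":1},
    {"offset":[0.014,-0.056,0.3],"rotation":[0,0,0],"claw":1},
    {"offset":[0.014,-0.056,0.45],"rotation":[0,0,0],"claw":1},
    {"offset":[0.014,-0.056,0.6],"rotation":[0,0,0],"claw":1},
    {"offset":[0.014,-0.056,0.7],"rotation":[0,0,0],"claw":1},
    {"offset":[0.014,-0.056,0.8],"rotation":[0,0,0],"claw":1},
    {"offset":[0.014,-0.056,0.873],"rotation":[0,0,0],"claw":1},
    {"offset":[0.014,-0.056,0.873],"rotation":[0,0,0],"claw":1},
    {"offset":[0.014,-0.056,0.873],"rotation":[0,0,0],"claw":1},
  ],
)

```text
clock: 3.03
tcp_pos: [0.5311, -0.0462, 0.0801]
orientation: [0.285, -3.128, -0.0]
contact_force: [-0.2, -0.2, 0.3]
grip_width: 0.0853
gripper_force: 0.0
```

Run:
```python
from h import *
go([.5313,-.0448,.080],190)
f=grab_frame("wrist"); P=world(f); P=P[f["z_map"]>0]
P=P[(abs(P[:,0]-.532)<.04)&(abs(P[:,1]+.044)<.03)]
C=P[(P[:,2]>.108)&(P[:,2]<.117)]; print(len(C),C.mean(0),cv2.minEnclosingCircle(C[:,:2].astype(np.float32)))
```

```text
t 3.0333 p [ 0.5311 -0.0462  0.0801] psi -169.58 tilt [-8.e-04  2.e-04 -1.e+00] J [-0.26  0.43  0.28  2.02 -0.18  0.72  1.89]
 F [-0.2 -0.2  0.3] m [-0.01  0.01 -0.03] w 0.0853 gf 0.0
 off [-0.003  0.009  0.001] rot [ 0.    -0.     0.004]
3305 [ 0.52928321 -0.04632992  0.11142422] ((0.5303926467895508, -0.046267684549093246), 0.019445421174168587)
```

>>> drive_tool(
  rows=[
    {"offset":[0,0,0],"rotation":[0,0,0],"claw":0.3},
    {"offset":[0,0,0],"rotation":[0,0,0],"claw":0.3},
    {"offset":[0,0,0],"rotation":[0,0,0],"claw":0.3},
    {"offset":[0,0,0],"rotation":[0,0,0],"claw":0.3},
    {"offset":[0,0,0],"rotation":[0,0,0],"claw":0.3},
    {"offset":[0,0,0],"rotation":[0,0,0],"claw":0.3},
    {"offset":[0,0,0],"rotation":[0,0,0],"claw":0.3},
    {"offset":[0,0,0],"rotation":[0,0,0],"claw":0.3},
  ],
  force=50,
)

```text
clock: 3.75
tcp_pos: [0.5319, -0.0468, 0.0809]
orientation: [-0.284, 3.127, 0.001]
contact_force: [-0.5, 0.8, 6.0]
grip_width: 0.0357
gripper_force: 49.4
```

>>> drive_tool(
  rows=[
    {"offset":[0,0,-0.05],"rotation":[0,0,0],"claw":0.2},
    {"offset":[0,0,-0.12],"rotation":[0,0,0],"claw":0.2},
    {"offset":[0,0,-0.22],"rotation":[0,0,0],"claw":0.2},
    {"offset":[0,0,-0.35],"rotation":[0,0,0],"claw":0.2},
    {"offset":[0,0,-0.45],"rotation":[0,0,0],"claw":0.2},
    {"offset":[0,0,-0.55],"rotation":[0,0,0],"claw":0.2},
    {"offset":[0,0,-0.6],"rotation":[0,0,0],"claw":0.2},
    {"offset":[0,0,-0.6],"rotation":[0,0,0],"claw":0.2},
    {"offset":[0,0,-0.6],"rotation":[0,0,0],"claw":0.2},
  ],
)

```text
clock: 4.5
tcp_pos: [0.5311, -0.0471, 0.1704]
orientation: [-0.284, 3.128, 0.0]
contact_force: [-1.0, -0.0, -3.3]
grip_width: 0.0354
gripper_force: 50.3
```

Run:
```python
from h import *
go([.573,.120,.170],213.2)
f=grab_frame("scene"); save(f["frame"][120:320,200:520],"s2.png",2.5)
```

```text
t 4.5 p [ 0.5311 -0.0471  0.1704] psi -169.62 tilt [ 4.e-04  2.e-04 -1.e+00] J [-0.3   0.3   0.32  1.95 -0.12  0.91  1.84]
 F [-1.  -0.  -3.3] m [ 0.02  0.02 -0.01] w 0.0354 gf 50.3
 off [-0.476  1.045  0.003] rot [ 0.     0.    -0.199]
```

View pics/s2.png

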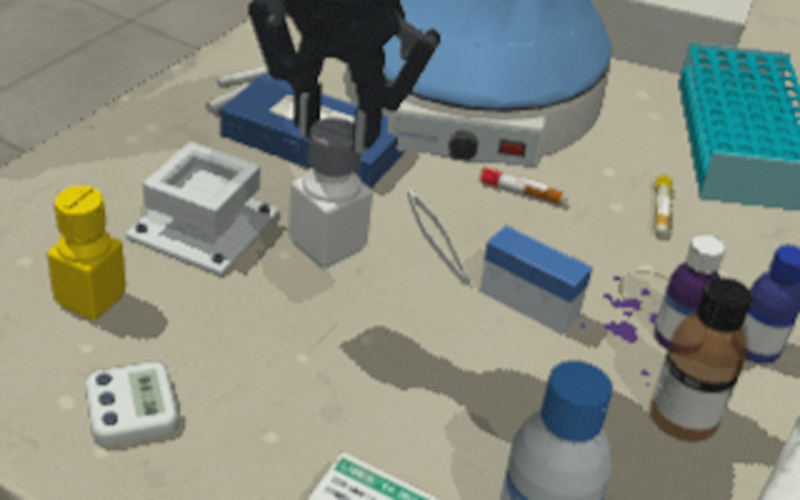

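The bottle hangs upright in the fingers at (330,190), lifted clear; the stand is at (200,200).

>>> drive_tool(
  rows=[
    {"offset":[-0.05,0.1,0],"rotation":[0,0,-0.02],"claw":0.2},
    {"offset":[-0.12,0.25,0],"rotation":[0,0,-0.05],"claw":0.2},
    {"offset":[-0.19,0.4,0],"rotation":[0,0,-0.08],"claw":0.2},
    {"offset":[-0.26,0.55,0],"rotation":[0,0,-0.11],"claw":0.2},
    {"offset":[-0.33,0.7,0],"rotation":[0,0,-0.14],"claw":0.2},
    {"offset":[-0.4,0.85,0],"rotation":[0,0,-0.17],"claw":0.2},
    {"offset":[-0.44,0.95,0],"rotation":[0,0,-0.19],"claw":0.2},
    {"offset":[-0.47,1.0,0],"rotation":[0,0,-0.199],"claw":0.2},
    {"offset":[-0.476,1.0,0],"rotation":[0,0,-0.199],"claw":0.2},
    {"offset":[-0.476,1.0,0],"rotation":[0,0,-0.199],"claw":0.2},
    {"offset":[-0.476,1.0,0],"rotation":[0,0,-0.199],"claw":0.2},
  ],
)

```text
clock: 5.47
tcp_pos: [0.5744, 0.1113, 0.1701]
orientation: [0.893, -3.011, 0.002]
contact_force: [0.1, -0.8, -1.9]
grip_width: 0.0352
gripper_force: 50.3
```

Run:
```python
from h import *
go([.573,.120,.170],213.2)
for n in("top","scene","wrist"):
    f=grab_frame(n); W=world(f); P=W[f["z_map"]>0]
    P=P[(abs(P[:,0]-.573)<.075)&(abs(P[:,1]-.12)<.075)]
    B=P[(P[:,2]>.10)&(P[:,2]<.150)]; B=B[np.hypot(B[:,0]-.573,B[:,1]-.12)<.04]
    H=P[(P[:,2]>.055)&(P[:,2]<.064)]
    for q in(B,H): print(n,len(q),len(q)>5 and cv2.minAreaRect(q[:,:2].astype(np.float32)),np.percentile(q[:,2],[1,50]) if len(q) else 0)
```

```text
t 5.4667 p [0.5744 0.1113 0.1701] psi -146.98 tilt [-4.0e-04 -1.3e-03 -1.0e+00] J [-0.45  0.37  0.19  1.83 -0.08  0.95  1.92]
 F [ 0.1 -0.8 -1.9] m [0.03 0.02 0.02] w 0.0352 gf 50.3
 off [-0.024  0.054  0.001] rot [-0.    -0.001 -0.002]
top 169 ((0.5669118762016296, 0.09625867009162903), (0.025104882195591927, 0.05328694358468056), 58.16862869262695) [0.10117211 0.12833368]
top 342 ((0.5757564902305603, 0.10745236277580261), (0.07653971016407013, 0.048303231596946716), 7.738654136657715) [0.05599513 0.06119763]
scene 572 ((0.5638347864151001, 0.10091394186019897), (0.03507816046476364, 0.060460690408945084), 48.82655334472656) [0.10060186 0.12658402]
scene 426 ((0.5731185674667358, 0.1198713630437851), (0.07923585176467896, 0.07810769975185394), 8.605069160461426) [0.05506622 0.0597285 ]
wrist 1227 ((0.5730594396591187, 0.11088406294584274), (0.045657429844141006, 0.04591605067253113), 7.000092029571533) [0.10085832 0.13444339]
wrist 1881 ((0.5728358030319214, 0.1190497875213623), (0.07626783102750778, 0.07625304162502289), 7.802160739898682) [0.0567361  0.06013407]
```

```bash
python3 -c "
from h import *
go([.574,.1196,.148],213.8)"
```

```text
t 5.6167 p [0.5743 0.1116 0.1703] psi -146.97 tilt [-1.e-04 -6.e-04 -1.e+00] J [-0.45  0.37  0.19  1.83 -0.08  0.95  1.92]
 F [-0.1 -0.2 -2.6] m [0.01 0.   0.03] w 0.0354 gf 50.3
 off [-0.027  0.046  0.149] rot [-0.    -0.    -0.007]
```

>>> drive_tool(
  rows=[
    {"offset":[-0.027,0.046,0],"rotation":[0,0,-0.007],"claw":0.2},
    {"offset":[-0.027,0.046,0.05],"rotation":[0,0,-0.007],"claw":0.2},
    {"offset":[-0.027,0.046,0.1],"rotation":[0,0,-0.007],"claw":0.2},
    {"offset":[-0.027,0.046,0.14],"rotation":[0,0,-0.007],"claw":0.2},
    {"offset":[-0.027,0.046,0.14],"rotation":[0,0,-0.007],"claw":0.2},
    {"offset":[-0.027,0.046,0.14],"rotation":[0,0,-0.007],"claw":0.2},
  ],
)

```text
clock: 6.12
tcp_pos: [0.5735, 0.121, 0.1484]
orientation: [0.917, -3.003, 0.0]
contact_force: [0.3, -0.1, -2.3]
grip_width: 0.0352
gripper_force: 50.3
```

Run:
```python
from h import *
go([.574,.1196,.124],213.8)
f=grab_frame("wrist"); W=world(f); P=W[f["z_map"]>0]
P=P[(abs(P[:,0]-.573)<.075)&(abs(P[:,1]-.12)<.075)]
B=P[(P[:,2]>.075)&(P[:,2]<.13)]; B=B[np.hypot(B[:,0]-.573,B[:,1]-.12)<.04]
H=P[(P[:,2]>.055)&(P[:,2]<.064)]
for q in(B,H): print(len(q),cv2.minAreaRect(q[:,:2].astype(np.float32)))
```

```text
t 6.1167 p [0.5735 0.121  0.1484] psi -146.03 tilt [-1.6e-03 -7.0e-04 -1.0e+00] J [-0.45  0.4   0.18  1.84 -0.09  0.91  1.93]
 F [ 0.3 -0.1 -2.3] m [-0.01 -0.03  0.01] w 0.0352 gf 50.3
 off [ 0.002 -0.009  0.163] rot [ 0.    -0.001  0.002]
1682 ((0.5719492435455322, 0.12052404880523682), (0.04529546573758125, 0.04592173546552658), 7.905580520629883)
2352 ((0.5727834701538086, 0.11897596716880798), (0.0763801783323288, 0.07600364089012146), 7.813460826873779)
```

>>> drive_tool(
  rows=[
    {"offset":[0.001,-0.011,0],"rotation":[0,0,0],"claw":0.2},
    {"offset":[0.001,-0.011,0.03],"rotation":[0,0,0],"claw":0.2},
    {"offset":[0.001,-0.011,0.06],"rotation":[0,0,0],"claw":0.2},
    {"offset":[0.001,-0.011,0.09],"rotation":[0,0,0],"claw":0.2},
    {"offset":[0.001,-0.011,0.12],"rotation":[0,0,0],"claw":0.2},
    {"offset":[0.001,-0.011,0.145],"rotation":[0,0,0],"claw":0.2},
    {"offset":[0.001,-0.011,0.155],"rotation":[0,0,0],"claw":0.2},
    {"offset":[0.001,-0.011,0.155],"rotation":[0,0,0],"claw":0.2},
  ],
)

```text
clock: 6.83
tcp_pos: [0.5747, 0.12, 0.1257]
orientation: [0.918, -3.004, -0.0]
contact_force: [0.5, 0.2, -2.2]
grip_width: 0.0354
gripper_force: 50.4
```

Run:
```python
from h import *
go([.574,.1196,.1235],213.8)
f=grab_frame("scene"); save(f["frame"][120:240,220:380],"s3.png",4)
```

```text
t 6.8333 p [0.5747 0.12   0.1257] psi -146.0 tilt [-5.e-04 -0.e+00 -1.e+00] J [-0.44  0.43  0.17  1.86 -0.09  0.86  1.94]
 F [ 0.5  0.2 -2.2] m [-0.03 -0.   -0.04] w 0.0354 gf 50.4
 off [0.005 0.    0.014] rot [ 0.    -0.     0.002]
```

View pics/s3.png

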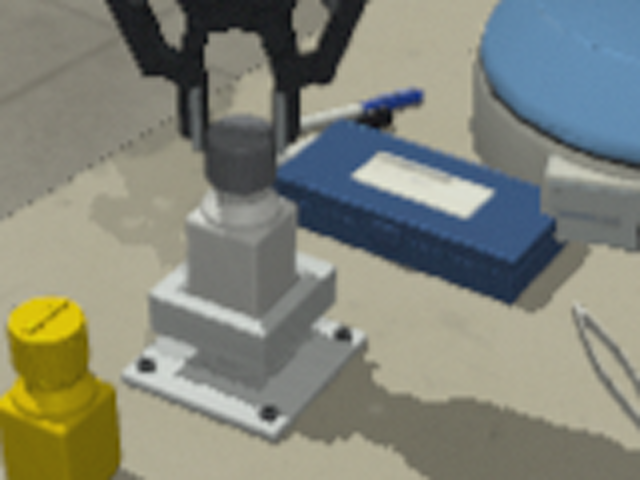

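The foot has entered the pocket (240,300) with no side force. I lower the last millimetres until the force shows contact.

>>> drive_tool(
  rows=[
    {"offset":[0,0,0.006],"rotation":[0,0,0],"claw":0.2},
    {"offset":[0,0,0.012],"rotation":[0,0,0],"claw":0.2},
    {"offset":[0,0,0.018],"rotation":[0,0,0],"claw":0.2},
    {"offset":[0,0,0.018],"rotation":[0,0,0],"claw":0.2},
    {"offset":[0,0,0.018],"rotation":[0,0,0],"claw":0.2},
  ],
)

```text
clock: 7.3
tcp_pos: [0.5757, 0.1206, 0.125]
orientation: [-0.918, 3.002, 0.001]
contact_force: [-2.7, -0.2, 8.6]
grip_width: 0.0354
gripper_force: 51.4
```

```bash
python3 -c "
from h import *
go([.574,.1196,.1235],213.8)"
```

```text
t 7.3 p [0.5757 0.1206 0.125 ] psi -146.0 tilt [ 0.0021  0.0014 -1.    ] J [-0.44  0.43  0.17  1.86 -0.1   0.85  1.94]
 F [-2.7 -0.2  8.6] m [ 0.14  0.61 -0.  ] w 0.0354 gf 51.4
 off [0.013 0.001 0.01 ] rot [0.    0.001 0.002]
```

Seated: z matches and there are about 11 N on the floor. Now I screw clockwise (+ about tool z); the cap starts at 1.9 rad or more.

>>> drive_tool(
  rows=[
    {"offset":[0.005,0.003,0],"rotation":[0,0,0.03],"claw":0.2},
    {"offset":[0.005,0.003,0],"rotation":[0,0,0.08],"claw":0.2},
    {"offset":[0.005,0.003,0.001],"rotation":[0,0,0.13],"claw":0.2},
    {"offset":[0.005,0.003,0.001],"rotation":[0,0,0.18],"claw":0.2},
    {"offset":[0.005,0.003,0.002],"rotation":[0,0,0.23],"claw":0.2},
    {"offset":[0.005,0.003,0.002],"rotation":[0,0,0.28],"claw":0.2},
    {"offset":[0.005,0.003,0.002],"rotation":[0,0,0.33],"claw":0.2},
    {"offset":[0.005,0.003,0.003],"rotation":[0,0,0.38],"claw":0.2},
    {"offset":[0.005,0.003,0.003],"rotation":[0,0,0.43],"claw":0.2},
    {"offset":[0.005,0.003,0.003],"rotation":[0,0,0.48],"claw":0.2},
    {"offset":[0.005,0.003,0.004],"rotation":[0,0,0.53],"claw":0.2},
    {"offset":[0.005,0.003,0.004],"rotation":[0,0,0.58],"claw":0.2},
    {"offset":[0.005,0.003,0.004],"rotation":[0,0,0.63],"claw":0.2},
    {"offset":[0.005,0.003,0.005],"rotation":[0,0,0.68],"claw":0.2},
    {"offset":[0.005,0.003,0.005],"rotation":[0,0,0.73],"claw":0.2},
    {"offset":[0.005,0.003,0.005],"rotation":[0,0,0.78],"claw":0.2},
    {"offset":[0.005,0.003,0.006],"rotation":[0,0,0.82],"claw":0.2},
    {"offset":[0.005,0.003,0.006],"rotation":[0,0,0.85],"claw":0.2},
    {"offset":[0.005,0.003,0.006],"rotation":[0,0,0.85],"claw":0.2},
  ],
)

```text
clock: 8.88
tcp_pos: [0.574, 0.1203, 0.1238]
orientation: [-1.654, -2.67, -0.001]
contact_force: [-4.3, 0.4, 10.7]
grip_width: 0.0356
gripper_force: 51.6
```

```bash
python3 -c "
from h import *
go([.574,.1196,.1235],213.8)"
```

```text
t 8.8833 p [0.574  0.1203 0.1238] psi 116.43 tilt [-2.0e-04  1.1e-03 -1.0e+00] J [-0.76  0.49  0.59  1.88 -0.35  0.87  0.47]
 F [-4.3  0.4 10.7] m [-0.06  1.32 -0.09] w 0.0356 gf 51.6
 off [-0.004 -0.002  0.002] rot [ 0.001 -0.    -0.85 ]
```

>>> drive_tool(
  rows=[
    {"offset":[0.003,-0.006,0],"rotation":[0,0,0.05],"claw":0.2},
    {"offset":[0.003,-0.006,0],"rotation":[0,0,0.1],"claw":0.2},
    {"offset":[0.003,-0.006,0.001],"rotation":[0,0,0.15],"claw":0.2},
    {"offset":[0.003,-0.006,0.001],"rotation":[0,0,0.2],"claw":0.2},
    {"offset":[0.003,-0.006,0.001],"rotation":[0,0,0.2],"claw":0.2},
  ],
)

```text
clock: 9.3
tcp_pos: [0.5725, 0.1194, 0.1235]
orientation: [-2.153, -2.287, 0.002]
contact_force: [-6.2, -1.6, 13.5]
grip_width: 0.0354
gripper_force: 51.8
```

```bash
python3 -c "
from h import *
go([.574,.1196,.1235],213.8)"
```

```text
t 9.3 p [0.5725 0.1194 0.1235] psi 93.46 tilt [-1.4e-03 -2.0e-04 -1.0e+00] J [-0.83  0.51  0.69  1.89 -0.42  0.89  0.13]
 F [-6.2 -1.6 13.5] m [-0.31  1.77  0.49] w 0.0354 gf 51.8
 off [0.001 0.01  0.   ] rot [-0.00e+00 -1.00e-03 -1.05e+00]
```

>>> drive_tool(
  rows=[
    {"offset":[0,0,0],"rotation":[0,0,0.05],"claw":0.2},
    {"offset":[0,0,0],"rotation":[0,0,0.1],"claw":0.2},
    {"offset":[0,0,0.001],"rotation":[0,0,0.15],"claw":0.2},
    {"offset":[0,0,0.001],"rotation":[0,0,0.15],"claw":0.2},
  ],
)

```text
clock: 9.63
tcp_pos: [0.5734, 0.12, 0.1234]
orientation: [2.468, 1.943, 0.001]
contact_force: [-5.0, -1.6, 11.8]
grip_width: 0.0358
gripper_force: 52.5
```

```bash
python3 -c "
from h import *
go([.574,.1196,.1235],213.8)"
```

```text
t 9.6333 p [0.5734 0.12   0.1234] psi 76.43 tilt [ 6.e-04 -2.e-04 -1.e+00] J [-0.88  0.54  0.77  1.89 -0.47  0.9  -0.11]
 F [-5.  -1.6 11.8] m [-0.27  0.96  1.42] w 0.0358 gf 52.5
 off [-0.002  0.004 -0.   ] rot [ 0.     0.    -1.199]
```

>>> drive_tool(
  rows=[
    {"offset":[0,0,0],"rotation":[0,0,0.04],"claw":0.2},
    {"offset":[0,0,0],"rotation":[0,0,0.08],"claw":0.2},
    {"offset":[0,0,0],"rotation":[0,0,0.08],"claw":0.2},
    {"offset":[0,0,0],"rotation":[0,0,0.08],"claw":0.2},
    {"offset":[0,0,0],"rotation":[0,0,0.08],"claw":0.2},
  ],
)

```text
clock: 10.05
tcp_pos: [0.5749, 0.1214, 0.1236]
orientation: [2.614, 1.743, 0.007]
contact_force: [0.1, 2.7, 6.2]
grip_width: 0.0355
gripper_force: 52.9
```

Run:
```python
from h import *
go([.574,.1196,.1235],213.8)
f=grab_frame("wrist"); W=world(f); P=W[f["z_map"]>0]
P=P[(abs(P[:,0]-.573)<.075)&(abs(P[:,1]-.12)<.075)]
B=P[(P[:,2]>.075)&(P[:,2]<.115)]; B=B[np.hypot(B[:,0]-.573,B[:,1]-.12)<.035]
H=P[(P[:,2]>.055)&(P[:,2]<.064)]
for q in(B,H): print(len(q),cv2.minAreaRect(q[:,:2].astype(np.float32)))
save(f["frame"],"w4.png")
```

```text
t 10.05 p [0.5749 0.1214 0.1236] psi 67.4 tilt [ 0.0039  0.0023 -1.    ] J [-0.91  0.55  0.81  1.89 -0.51  0.91 -0.24]
 F [0.1 2.7 6.2] m [ 0.62 -0.21  0.06] w 0.0355 gf 52.9
 off [-0.014 -0.001  0.001] rot [ 3.000e-03  1.000e-03 -1.278e+00]
2308 ((0.5726481080055237, 0.11965329945087433), (0.046069420874118805, 0.044883932918310165), 3.8153414726257324)
2985 ((0.57222580909729, 0.1193690150976181), (0.07628743350505829, 0.0762462243437767), 7.8805460929870605)
```

View pics/w4.png

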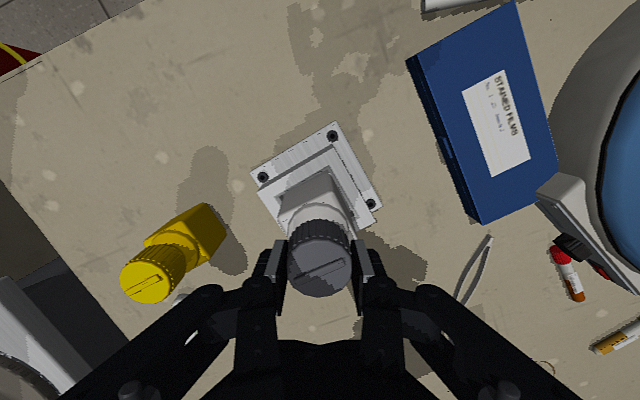

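The wrist view shows the cap bar at (320,273), now tilted about 25° to the finger line; it was along that line at the grasp. So the fingers slipped at the hard stop, with 1.4 N m built up, and the cap is bottomed out. Now I back off.

>>> drive_tool(
  rows=[
    {"offset":[0,0,0],"rotation":[0,0,-0.05],"claw":0.2},
    {"offset":[0,0,0],"rotation":[0,0,-0.1],"claw":0.2},
    {"offset":[0,0,-0.001],"rotation":[0,0,-0.15],"claw":0.2},
    {"offset":[0,0,-0.001],"rotation":[0,0,-0.2],"claw":0.2},
    {"offset":[0,0,-0.002],"rotation":[0,0,-0.25],"claw":0.2},
    {"offset":[0,0,-0.002],"rotation":[0,0,-0.3],"claw":0.2},
    {"offset":[0,0,-0.002],"rotation":[0,0,-0.35],"claw":0.2},
    {"offset":[0,0,-0.003],"rotation":[0,0,-0.4],"claw":0.2},
    {"offset":[0,0,-0.003],"rotation":[0,0,-0.45],"claw":0.2},
    {"offset":[0,0,-0.003],"rotation":[0,0,-0.5],"claw":0.2},
    {"offset":[0,0,-0.004],"rotation":[0,0,-0.55],"claw":0.2},
    {"offset":[0,0,-0.004],"rotation":[0,0,-0.6],"claw":0.2},
    {"offset":[0,0,-0.004],"rotation":[0,0,-0.65],"claw":0.2},
    {"offset":[0,0,-0.005],"rotation":[0,0,-0.7],"claw":0.2},
    {"offset":[0,0,-0.005],"rotation":[0,0,-0.75],"claw":0.2},
    {"offset":[0,0,-0.005],"rotation":[0,0,-0.8],"claw":0.2},
    {"offset":[0,0,-0.005],"rotation":[0,0,-0.825],"claw":0.2},
    {"offset":[0,0,-0.005],"rotation":[0,0,-0.825],"claw":0.2},
    {"offset":[0,0,-0.005],"rotation":[0,0,-0.825],"claw":0.2},
  ],
)

```text
clock: 11.68
tcp_pos: [0.5737, 0.1205, 0.1245]
orientation: [0.495, 3.101, 0.003]
contact_force: [-2.9, 0.5, 9.1]
grip_width: 0.0357
gripper_force: 53.9
```

Run:
```python
from h import *
go([.574,.1196,.1235],213.8)
f=grab_frame("wrist"); W=world(f); P=W[f["z_map"]>0]
P=P[(abs(P[:,0]-.573)<.075)&(abs(P[:,1]-.12)<.075)]
B=P[(P[:,2]>.075)&(P[:,2]<.115)]; B=B[np.hypot(B[:,0]-.573,B[:,1]-.12)<.035]
H=P[(P[:,2]>.055)&(P[:,2]<.064)]
for q in(B,H): print(len(q),cv2.minAreaRect(q[:,:2].astype(np.float32)))
a=cv2.imread("pics/w4.png")[...,::-1]
save(np.hstack([cv2.resize(i[150:310,240:400],(400,400),interpolation=cv2.INTER_CUBIC) for i in(a,f["frame"])]),"w5.png")
```

```text
t 11.6833 p [0.5737 0.1205 0.1245] psi 161.87 tilt [ 0.0016  0.0018 -1.    ] J [-0.61  0.45  0.38  1.88 -0.22  0.86  1.14]
 F [-2.9  0.5  9.1] m [0.17 0.86 0.  ] w 0.0357 gf 53.9
 off [-0.004 -0.005  0.007] rot [ 0.001  0.001 -0.453]
2339 ((0.5736873745918274, 0.11792348325252533), (0.04690776765346527, 0.046004459261894226), 8.230935096740723)
2975 ((0.5725755095481873, 0.11880406737327576), (0.07647986710071564, 0.07617674022912979), 7.803795337677002)
```

View pics/w5.png

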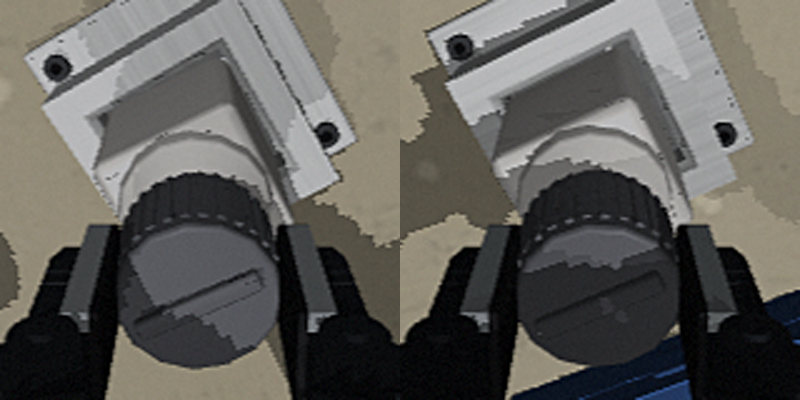

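Run:
```python
from h import *
f=grab_frame("wrist"); W=world(f)
c=W[255:292,295:345].reshape(-1,3); print("captop",np.median(c,0),np.percentile(c[:,2],[5,95]))
x,y,z=c.T; print("slope",np.linalg.lstsq(np.c_[x-x.mean(),y-y.mean(),0*x+1],z,rcond=None)[0].round(3))
for n in("top","scene"):
    f=grab_frame(n);P=world(f)[f["z_map"]>0]
    for nm,b in dict(forceps=(.65,.735,-.115,0,.014),timer=(.33,.415,-.02,.065,.03),slide=(.645,.71,-.22,-.12,.07)).items():
        Q=P[(P[:,0]>b[0]-.03)&(P[:,0]<b[1]+.03)&(P[:,1]>b[2]-.03)&(P[:,1]<b[3]+.03)&(P[:,2]>.006)&(P[:,2]<b[4])]; print(n,nm,Q.min(0).round(3),Q.max(0).round(3))
o=get_obs(); print(np.abs(o["qvel"]).max(),o["gripper_force"],o["contact_force"])
```

```text
captop [0.57836675 0.11805789 0.15579556] [0.15424676 0.15872659]
slope [-1.031  0.285  0.154]
top forceps [ 0.623 -0.144  0.006] [0.762 0.03  0.013]
top timer [ 0.307 -0.045  0.006] [0.445 0.09  0.024]
top slide [ 0.626 -0.248  0.006] [ 0.731 -0.091  0.063]
scene forceps [ 0.651 -0.144  0.006] [0.733 0.03  0.014]
scene timer [ 0.329 -0.022  0.006] [0.411 0.06  0.021]
scene slide [ 0.646 -0.209  0.006] [ 0.683 -0.091  0.06 ]
0.002090182516283147 53.875311613082886 [-3.54146999  0.36738688  9.76699521]
```

```bash
python3 -c "
from bench import hand_in
print(hand_in())"
```

```text
the job is handed in; nothing more can be done
None
```

The bottle is seated upright in the stand's pocket, its cap screwed down to the hard stop and backed off about 90°, and the gripper is still holding the cap at about 54 N; the job is handed in, with no verdict shown.

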